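# Unhook the dipping frame past its sprung safety keeper

### The job

Take the steel candle-dipping frame off the safety hook and stand it upright inside the small square drip tray. Push the hook's sprung keeper back with the frame's own bar, not with the gripper, and work by feel so that the frame is never forced against the hook, its nose or the keeper's end stop. Set the frame down gently and leave the jar beside the tray and the tin lid and dropper bottle beside the hook where they stand.

Things in the scene. Friction and masses are not known exactly. Their poses are not given: they have to be found in the camera images.
- hook_stand: Fixed steel stand with a level hook arm. Origin: on the table below the middle of the saddle; x runs from the hook's tip back to the post, z up. On the arm sits a dark hook head: upturned tip, nose, sprung keeper and end stop, all clamped as one up to 8 mm off the middle setting along x either way; no reading tells it: feel for it. Over 18 N between frame and hook is too much.
- saddle (a point): Point on the saddle, the arm's flat top (18 mm wide in y, 112 mm above the table) where the bar rests; axes as the stand's. Arm with its side straps: 24 mm wide, 12 mm thick. The upturned tip's faces are at x = -15 and -21 mm (middle setting). Nothing of the stand is more than 17 mm above the saddle. To come off, the frame is drawn out over the tip, to -x.
- nose_mid (a point): Lower rear end of the nose if the head is at the middle setting (x = +13 mm, 10.5 mm above the saddle); does not follow the head. The nose reaches from the tip back over the bar, underside 10.5 mm, top 16 mm above the saddle. A bar lifted too early catches under it.
- keeper_mid (a point): Closed keeper's front face at the middle setting (x = +14 mm); does not follow the head. The aluminium keeper block slides, damped, to +x only: starts at 3 N, 0.8 N more per mm, hard stop after 10 mm (about 11 N). The 8 mm bar passes up behind the nose once it is pushed back 7 mm or more (8.6 N): push about 10 N, then keep the push while rising. Top 17 mm above the saddle.
- post_top (a point): Where the post (radius 10 mm, collar 12 mm) meets the arm, x = +95 mm, 112 mm above the table. The stand's foot plate, 10 mm high, covers x = 30 to 160 mm, y = -50 to 50 mm.
- dip_frame: Loose steel dipping frame, 0.28 to 0.42 kg, 142 mm high, hanging upright on the hook. Origin: centre of the underside of its round foot (radius 36 mm, 18 mm thick); z up, y along its bars. Two 8 mm rods at y = -30 and +30 mm carry the round hanging bar and, above, the flat grip bar. At the start its origin is 30 mm above the table.
- frame_bar (a point): Middle of the round hanging bar (8 mm thick, along y), 86 mm above the frame's origin, lying on the saddle under the nose. It must rise 16 mm to be above the nose and keeper; 30 mm is safe, over 50 mm brings the foot up against the arm. The nose stands in the 26 mm high window between this bar and the grip bar.
- frame_grip (a point): Middle of the flat grip bar of the frame, 130 mm above the frame's origin, 12 mm thick along the frame's x; axes as the frame's. The grip bar is 70 mm long in y and spans 116 to 142 mm above the origin.
- drip_tray: Small square steel drip tray lying loose on the table, 110 x 110 mm, rim 10 mm high, walls and floor 3 mm thick, empty. Origin: centre of the underside, z up, x and y along its sides. The frame's foot (72 mm across) fits inside its 104 mm square floor.
- jar: Glass tealight jar, 68 mm across, 62 mm high, standing on the table beside the drip tray. Origin: centre of the underside.
- lid: Round tin lid, 62 mm across, 12 mm high, lying on the table beside the hook stand. Origin: centre of the underside.
- dropper: Amber dropper bottle, 34 mm across, 106 mm high, standing beside the hook stand. Origin: centre of the underside.

How it is judged:
By the outcome, as a careful person would: the job done as asked, in the order asked, and still so for the second after the job is handed in, with the robot touching nothing.
It also fails if it takes over 69 s, if anything falls off the work surface, if the arm or the gripper's body presses on something with over 40 N, if the wrist force passes 120 N, or if a joint passes its speed limit or range.

### The arm

A 6-joint arm with a two-finger parallel gripper is mounted at the origin on a cart in front of the work surface, level with it; the furniture and walls round the work are solid. World frame = base frame: x ahead of the robot, y to its left, z up, the work surface at z = 0. Lengths are in m, angles in rad, forces in N, time in s.
With the tool pointing down it reaches from about 0.275 to 0.875 m from the base axis. Payload 12.5 kg.
Tool frame: the origin (TCP) lies on the centre line of the jaws, within the pads' length; the fingertips stand r.finger_overhang ahead of it and the grasp point (between the pads) lies 3 mm ahead of it (r.finger_overhang is the distance from the TCP to the fingertips, in m); z points along the fingers, y is the line along which they close (so a half turn about z gives the same grasp; the last joint's range is limited). The gripper opens to 85 mm and grips with 20 to 120 N. Pads are 22 mm wide; open, the fingers measure 114 mm over their backs; the gripper's body (76 mm by 85 mm) begins 54 mm behind the grasp point. The pads swing forward as they close: fully open they stand 13 mm farther back than shut.
Start: joints at [-1.4, 0.351, 1.652, -0, 1.139, -0.085], TCP at [0.139, -0.532, 0.216] pointing down, gripper open.
Joint ranges: [-2.75, 2.75], [-0.79, 2.1], [0.01, 2.65], [-1.57, 4.71], [0.07, 3.14], [-2.87, 2.87]. Speed limits (rad/s): [2.22, 2.22, 2.79, 3.14, 3.14, 3.14].

### API

Orientations are given as a unit quaternion [x, y, z, w].
In Python, from cell import r, optics gives the robot as it stands. The module is installed in compiled form; this text tells all that it offers. Calls block until the motion is done:
- r.move_to(position, orientation): joint-space move of the TCP to a pose.
- r.move_linear(position, rot=None, vel=0.15): straight line of the TCP; rot=None keeps the orientation; vel is the mean speed in m/s.
- r.set_joints(angles): joint-space move.
- r.set_gripper(opening, squeeze=None): opening from 0.0 (shut) to 1.0 (fully open); squeeze is the grip in N (None keeps the last); returns when the fingers have stopped.
- r.sleep(seconds).
- r.inverse_kinematics(position, orientation): joint angles nearest the present ones, or None.
- optics.get_image(name): name is "side" or "top" or "wrist"; returns a dict with "pixels" (384x512x3 uint8, red, green, blue), "depth" (384x512 float32, m along the optical axis (not along the pixel's ray), 0 where there is no reading), "fx", "fy", "cx", "cy" (pixels), "D" ([k1, k2, p1, p2, k3] as OpenCV has them; the pictures are not rectified), "camera_from_world" (4x4, takes a point from world to camera coordinates); the wrist camera has in their place "mount" (4x4, takes a point from camera to tool coordinates, whose origin is the TCP and whose axes are the flange's). Camera axes: x right, y down, z forward; pixel columns grow to the right and rows downward; lengths in m; the calibration is good to about 2 mm. A picture is of the moment at which its call begins: read the wrist's pose just before it.
A pose or a line that the arm cannot do raises r.PlanningError and nothing moves.
- r.hand_in(): hands the job in; it is judged then, once.
Readings, each from a call of its own:
- r.current_t(): time.
- r.current_q(): joint angles.
- r.current_qvel(): joint speeds.
- r.current_effort(): joint torques, N m.
- r.current_tool_pos(): TCP position.
- r.current_ee_rot(): TCP orientation.
- r.current_contact_force(): force on the tool from outside, world axes, zero at the start.
- r.current_torque(): the same for the moment, N m.
- r.current_opening(): opening from 0.0 (shut) to 1.0 (fully open).
- r.current_finger_force(): force on a finger pad.
Only numpy, scipy, OpenCV 4.12 (cv2) and the standard library are available. Lean on these libraries where they do the work, as an engineer would, in place of code of your own. Each camera call takes 0.05 s, during which the arm holds its last target. There are 200 camera calls.

## Working session

There is one attempt and no reset: what is moved stays moved. The work goes in short steps, each a Python script; the robot and the scene stay as the last script left them, time stands still between calls to the robot, and variables do not carry over. Pictures are saved under pics/ and viewed, at most 10 in all, crops included, and the job is handed in when it is done.

```bash
mkdir -p pics; cat > h.py <<'E'
import numpy as np, cv2
from cell import r, optics
def cloud(name):
    """image dict, and per-pixel world points (HxWx3, nan where no depth)"""
    p=np.array(r.current_tool_pos()); q=np.array(r.current_ee_rot())
    im=optics.get_image(name); K=np.array([[im['fx'],0,im['cx']],[0,im['fy'],im['cy']],[0,0,1.]])
    if name=='wrist':
        from scipy.spatial.transform import Rotation as R
        T=np.eye(4);T[:3,:3]=R.from_quat(q).as_matrix();T[:3,3]=p;W=T@np.array(im['mount'])
    else: W=np.linalg.inv(np.array(im['camera_from_world']))
    d=im['depth'];h,w=d.shape;u,v=np.meshgrid(np.arange(w),np.arange(h))
    n=cv2.undistortPoints(np.stack([u,v],-1).reshape(-1,1,2).astype(np.float64),K,np.array(im['D'])).reshape(h,w,2)
    P=np.dstack([n,np.ones((h,w))])*np.where(d>0,d,np.nan)[...,None]
    return im,P@W[:3,:3].T+W[:3,3],W
def save(name,rgb): cv2.imwrite('pics/'+name,rgb[...,::-1])
E
python3 - <<'E'
from h import *
for n in ['top','side']:
    im,P,W=cloud(n); save(n+'.png',im['pixels']); np.savez(n,P=P,rgb=im['pixels'])
    print(n,W.round(3).tolist(),im['fx'],np.nanmin(P.reshape(-1,3),0),np.nanmax(P.reshape(-1,3),0))
print(r.current_t(),r.finger_overhang,r.current_ee_rot(),r.current_contact_force())
E
```

```text
top [[0.005, -0.999, 0.045, 0.495], [-1.0, -0.004, 0.01, 0.097], [-0.01, -0.045, -0.999, 1.281], [0.0, 0.0, 0.0, 1.0]] 460.4982165135443 [-0.2059971  -1.0057792  -0.76302774] [1.22246565 1.22175807 0.58725322]
side [[-0.995, -0.032, 0.099, 0.451], [-0.103, 0.384, -0.918, 1.087], [-0.009, -0.923, -0.385, 0.521], [0.0, 0.0, 0.0, 1.0]] 373.75319947713825 [-1.92612061 -2.95418835 -0.76616786] [1.23671592 0.82483019 0.87373205]
0.1 0.022 [ 9.91836152e-01  1.27517754e-01 -2.04223333e-05 -5.19859089e-04] [-0.166597   -0.16917255  0.29177818]
```

View pics/top.png

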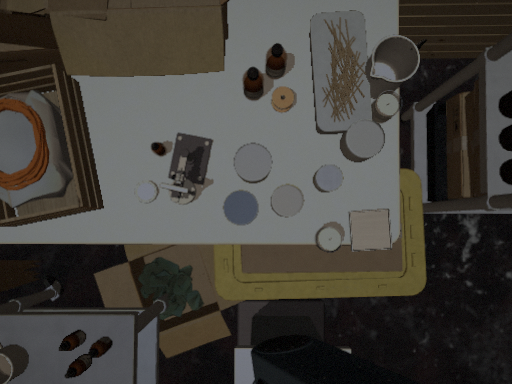

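View pics/side.png

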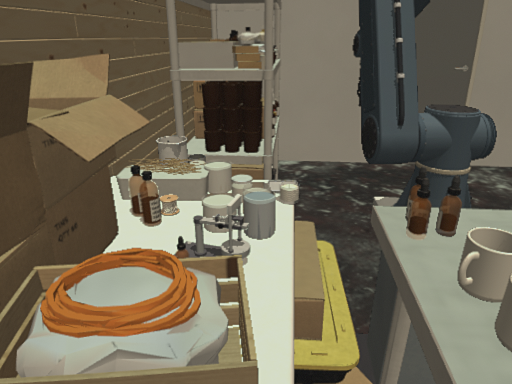

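The top view shows the hook stand with its plate at about (190,158) and the frame at (180,188). The dropper is at (158,148) and the lid at (146,190). The pale square at about (370,230) with a round item at (330,238) may be the tray and jar. I'll check this with depth and an enlarged crop.

```bash
python3 - <<'E'
from h import *
d=np.load('top.npz');P=d['P'];rgb=d['rgb']
for u,v in [(370,230),(352,230),(330,238),(345,225),(300,230),(215,225),(190,158),(180,188),(158,148),(146,190),(253,162),(240,208),(287,200),(328,178),(364,140),(387,105),(120,130)]: print((u,v),P[v,u].round(3))
a=cv2.resize(rgb[125:215,130:230],(800,600)[:1]+(600,) if 0 else (660,594),interpolation=2)
b=cv2.resize(rgb[195:255,310:400],(600,400),interpolation=2)
save('stand.png',np.clip(a*1.5,0,255).astype(np.uint8)); save('tray.png',b)
E
```

```text
(370, 230) [ 0.471 -0.216 -0.   ]
(352, 230) [ 0.471 -0.165  0.007]
(330, 238) [ 0.45  -0.098  0.049]
(345, 225) [ 0.485 -0.147 -0.   ]
(300, 230) [ 0.47  -0.022  0.005]
(215, 225) [0.483 0.213 0.001]
(190, 158) [0.661 0.276 0.063]
(180, 188) [0.573 0.283 0.173]
(158, 148) [0.686 0.36  0.071]
(146, 190) [0.579 0.404 0.012]
(253, 162) [0.65  0.108 0.075]
(240, 208) [0.528 0.14  0.109]
(287, 200) [0.55  0.018 0.072]
(328, 178) [ 0.607 -0.087  0.086]
(364, 140) [ 0.707 -0.181  0.085]
(387, 105) [ 0.8   -0.242  0.078]
(120, 130) [0.747 0.481 0.003]
```

View pics/stand.png

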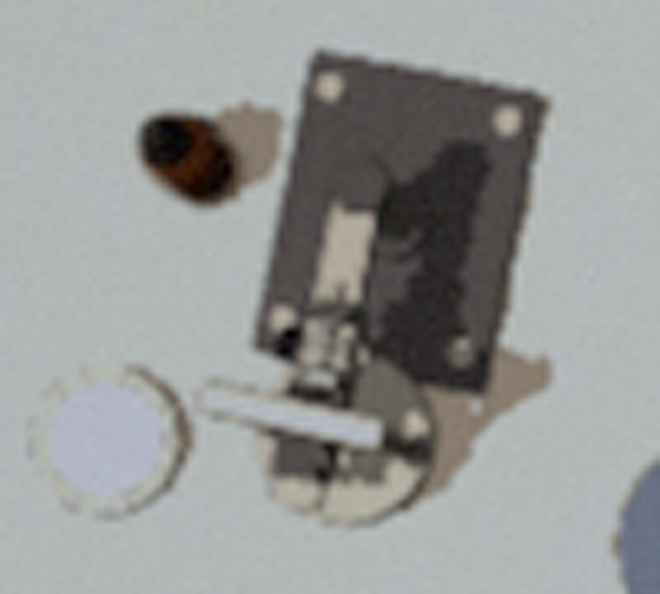

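View pics/tray.png

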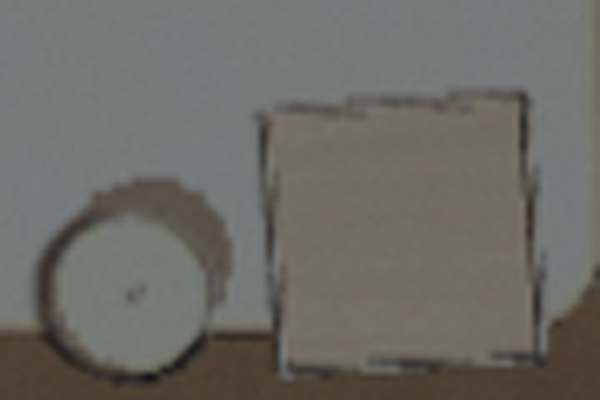

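The tray is at about (0.47,-0.22) with the jar at (0.45,-0.10). The grip bar runs along the stand's y axis, and stand +x is roughly world +x turned about -12°. Next I'll fit these and go above the frame for a close view.

```bash
cat >> h.py <<'E'
from scipy.spatial.transform import Rotation as R
def quat(a,s=1):
    """tool down, tool y = s*(cos a, sin a)"""
    y=s*np.array([np.cos(a),np.sin(a),0]);z=np.array([0,0,-1.])
    return R.from_matrix(np.c_[np.cross(y,z),y,z]).as_quat()
def bar(P,zmin=.158,zmax=.19,c=(.573,.283),rad=.06):
    """centre, yaw of frame x from points of the grip bar"""
    X=P.reshape(-1,3);X=X[(X[:,2]>zmin)&(X[:,2]<zmax)&(np.hypot(X[:,0]-c[0],X[:,1]-c[1])<rad)]
    (cx,cy),(w,h),ang=cv2.minAreaRect(X[:,:2].astype(np.float32)*1000)
    ev=np.linalg.svd(X[:,:2]-X[:,:2].mean(0),full_matrices=False)[2][0]; ev*=np.sign(ev[1])
    return np.array([cx,cy])/1000,np.arctan2(-ev[0],ev[1]),(w,h,len(X)),X
E
python3 - <<'E'
from h import *
d=np.load('top.npz');P=d['P']
c,a,s,X=bar(P);print(c,np.degrees(a),s,np.median(X[:,2]))
# plate: points z~.01 dark; orientation
rgb=d['rgb'];m=((rgb.max(2)<110)&(P[...,2]>.004)&(P[...,2]<.02)&(np.hypot(P[...,0]-.65,P[...,1]-.27)<.11))
(x,y),wh,an=cv2.minAreaRect(P[m][:,:2].astype(np.float32)*1000);print('plate',x,y,wh,an)
# tray: rim-coloured square, jar
sub=np.s_[200:256,340:396];Q=P[sub];
hsv=cv2.cvtColor(rgb,cv2.COLOR_RGB2HSV)[sub];print(hsv[30,30],hsv[5,5],hsv[30,2],hsv[50,20])
m=(Q[...,2]>.0055)&(Q[...,2]<.03);print('rimpts',m.sum())
(x,y),wh,an=cv2.minAreaRect(Q[m][:,:2].astype(np.float32)*1000);print('tray',x,y,wh,an)
q=min((quat(a,s) for s in (1,-1)),key=lambda q:abs(r.inverse_kinematics([*c,.30],q)[5]))
print(r.inverse_kinematics([*c,.30],q),r.inverse_kinematics([.46,-.21,.15],q))
r.move_to([*c,.30],q)
im,Pw,W=cloud('wrist');save('w1.png',im['pixels']);np.savez('w1',P=Pw,rgb=im['pixels'])
c,a,s,X=bar(Pw,c=c);print(c,np.degrees(a),s,np.median(X[:,2]) , r.current_tool_pos(),r.current_t(),W.round(3).tolist(),im['fx'])
E
```

```text
[0.57400793 0.29884476] -12.54637595372239 (71.86167907714844, 12.19369125366211, 152) 0.17139478216448578
plate 656.3056030273438 295.76171875 (171.03611755371094, 149.24862670898438) 1.6522659063339233
[ 17  31 114] [ 90   8 123] [17 47 87] [19 50 72]
rimpts 642
tray 484.0169372558594 -207.33033752441406 (140.18455505371094, 150.76260375976562) 0.244108647108078
[ 4.08097379e-01  4.69801020e-01  1.26869692e+00 -4.44089210e-16
  1.40309471e+00  6.27072949e-01] [-5.20351842e-01  3.54759407e-01  1.83050054e+00 -4.44089210e-16
  9.56332711e-01 -3.01376273e-01]
[0.57507867 0.29950629] -12.083221846998336 (68.97610473632812, 11.683090209960938, 1043) 0.17265191127701607 [0.57426084 0.29825741 0.29997114] 3.4417 [[0.976, -0.21, -0.059, 0.589], [-0.218, -0.938, -0.27, 0.366], [0.001, 0.277, -0.961, 0.459], [0.0, 0.0, 0.0, 1.0]] 332.4970149010304
```

View pics/w1.png

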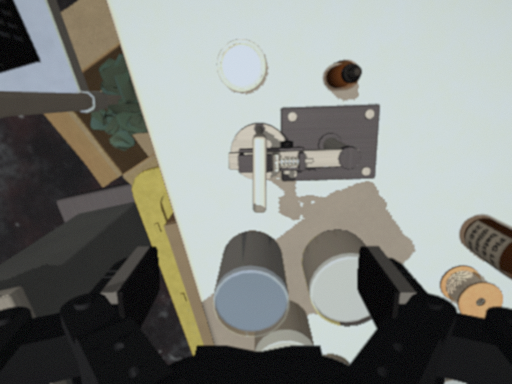

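The wrist view shows the grip bar running (258,135)–(259,208) and the arm from (240,160) to the post at (350,157). The lid is at (242,66) and the dropper at (345,75). Both bar fits agree to within about 1 mm, so I'll grasp.

```bash
python3 - <<'E'
from h import *
d=np.load('w1.npz');P=d['P'];rgb=d['rgb']
m=((rgb.max(2)<120)&(P[...,2]>.005)&(P[...,2]<.02)&(np.hypot(P[...,0]-.666,P[...,1]-.28)<.088)).astype(np.uint8)
m=cv2.morphologyEx(m,cv2.MORPH_OPEN,np.ones((5,5)))>0
m&=np.hypot(P[...,0]-.575,P[...,1]-.299)>.042
(x,y),wh,an=cv2.minAreaRect(P[m][:,:2].astype(np.float32)*1000);print('plate',x,y,wh,an,m.sum())
c=np.array([.5748,.2993]);a=np.radians(-12.2)
q=min((quat(a,s) for s in (1,-1)),key=lambda q:abs(r.inverse_kinematics([*c,.30],q)[5]))
r.set_gripper(.5,20)
r.move_linear([*c,.22],q,.15);print(r.current_contact_force())
r.move_linear([*c,.166],vel=.06);print('down',np.round(r.current_contact_force(),2),r.current_tool_pos())
r.set_gripper(0,20);print('20N',np.round(r.current_contact_force(),2),r.current_opening(),r.current_finger_force())
r.set_gripper(0,90);r.sleep(.3);print('90N',np.round(r.current_contact_force(),2),np.round(r.current_torque(),3),r.current_opening(),r.current_finger_force(),r.current_tool_pos(),r.current_t())
E
```

```text
plate 668.4418334960938 284.2942199707031 (98.28413391113281, 127.95752716064453) 78.79804992675781 4495
[-0.07142423 -0.10623064 -0.42795784]
down [ 0.44 -0.04 -0.38] [0.57503876 0.29940374 0.16647279]
20N [ 0.18  0.17 -0.73] -0.0025371080523610445 0.0
90N [-0.43  0.94 -0.69] [-0.013  0.031  0.034] -0.0009064475987627712 0.0 [0.57478421 0.29934326 0.16601294] 6.6667
```

The gripper shut on nothing. I'll take pictures before moving.

```bash
python3 - <<'E'
from h import *
im,P,W=cloud('wrist');im2,P2,_=cloud('side');np.savez('s2',P=P2,rgb=im2['pixels'])
b=cv2.resize(im2['pixels'][150:280,150:300],(440,384),interpolation=2)
save('w2.png',np.hstack([im['pixels'][:, 120:480],b]))
print(r.current_ee_rot(),r.current_tool_pos())
E
```

```text
[ 7.78244221e-01  6.27961728e-01 -9.37605027e-06  5.04304469e-06] [0.57480053 0.29929096 0.16597593]
```

View pics/w2.png

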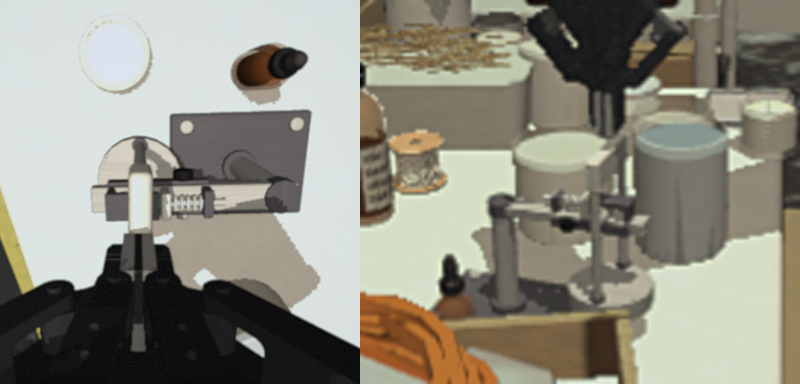

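```bash
python3 - <<'E'
from h import *
P2=np.load('s2.npz')['P']
for v in range(176,212,3): print(v,[tuple(P2[v,u].round(3)) for u in (229,233,237)])
im,P,W=cloud('wrist')
for v in range(150,360,15): print(v,P[v,258].round(3),P[v,264].round(3),im['pixels'][v,258])
E
```

```text
176 [(np.float64(0.585), np.float64(0.309), np.float64(0.232)), (np.float64(0.577), np.float64(0.299), np.float64(0.229)), (np.float64(0.566), np.float64(0.314), np.float64(0.234))]
179 [(np.float64(0.585), np.float64(0.311), np.float64(0.225)), (np.float64(0.576), np.float64(0.31), np.float64(0.226)), (np.float64(0.566), np.float64(0.313), np.float64(0.227))]
182 [(np.float64(0.587), np.float64(0.301), np.float64(0.215)), (np.float64(0.576), np.float64(0.31), np.float64(0.218)), (np.float64(0.567), np.float64(0.309), np.float64(0.218))]
185 [(np.float64(0.586), np.float64(0.303), np.float64(0.208)), (np.float64(0.576), np.float64(0.308), np.float64(0.21)), (np.float64(0.567), np.float64(0.308), np.float64(0.211))]
188 [(np.float64(0.586), np.float64(0.305), np.float64(0.201)), (np.float64(0.576), np.float64(0.31), np.float64(0.204)), (np.float64(0.568), np.float64(0.308), np.float64(0.203))]
191 [(np.float64(0.587), np.float64(0.302), np.float64(0.193)), (np.float64(0.577), np.float64(0.311), np.float64(0.197)), (np.float64(0.568), np.float64(0.307), np.float64(0.195))]
194 [(np.flo
[... 1152 characters left out ...]
.585 0.333 0.155] [98 95 86]
180 [0.581 0.33  0.174] [0.584 0.329 0.173] [221 228 230]
195 [0.58  0.323 0.174] [0.582 0.322 0.173] [221 229 228]
210 [0.578 0.315 0.173] [0.581 0.314 0.172] [221 228 228]
225 [0.576 0.307 0.172] [0.579 0.307 0.174] [220 228 226]
240 [0.577 0.31  0.195] [0.579 0.309 0.194] [19 20 23]
255 [0.577 0.309 0.208] [0.579 0.309 0.208] [19 20 19]
270 [0.577 0.309 0.219] [0.579 0.309 0.22 ] [34 30 30]
285 [0.575 0.303 0.219] [0.579 0.309 0.23 ] [31 30 31]
300 [0.574 0.297 0.22 ] [0.577 0.303 0.229] [30 27 28]
315 [0.573 0.291 0.219] [0.576 0.297 0.229] [31 30 27]
330 [0.549 0.179 0.084] [0.575 0.292 0.229] [85 83 79]
345 [0.549 0.18  0.102] [0.574 0.286 0.229] [87 85 81]
```

Both cameras show the shut fingertips ending at z≈0.188, about 15 mm above the bar. The tips therefore stand about 22 mm behind the reported TCP, not ahead of it. I'll open, go down gently under force watch, and check the tip height.

```bash
python3 - <<'E'
from h import *
print('overhang',r.finger_overhang)
p=np.array([.5748,.2993,.166])
r.set_gripper(.4,20)
for z in (.15,.14,.135):
    p[2]=z;r.move_linear(p,vel=.05);f=np.array(r.current_contact_force());print(z,f.round(2))
    if abs(f[2])>4: break
im,P,W=cloud('side')
m=(im['pixels'].max(2)<60)&(np.hypot(P[...,0]-.575,P[...,1]-.3)<.05)&(P[...,2]>.12)&(P[...,2]<.3)
print('lowest dark',np.sort(P[m][:,2])[:12].round(3))
b=cv2.resize(im['pixels'][150:280,180:280],(600,600),interpolation=2);save('s3.png',b)
E
```

```text
overhang 0.022
0.15 [-0.06  0.36  0.1 ]
0.14 [-0.63 -0.61 -0.64]
0.135 [-0.35  0.14 -0.36]
lowest dark [0.12  0.12  0.121 0.122 0.123 0.123 0.123 0.124 0.124 0.124 0.125 0.125]
```

View pics/s3.png

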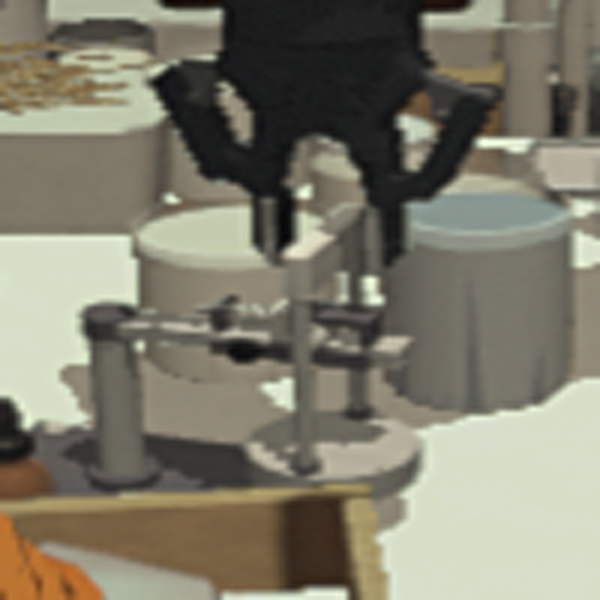

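The half-open fingers straddle the grip bar, with tips at about (275,260) and (390,265), close to its lower edge. I'll lower a few more millimetres and close gently.

```bash
python3 - <<'E'
from h import *
p=np.array([.5748,.2993,.130])
r.move_linear(p,vel=.05);print(np.round(r.current_contact_force(),2))
r.set_gripper(0,20);print('20N',np.round(r.current_contact_force(),2),r.current_opening(),r.current_finger_force())
r.set_gripper(0,90);r.sleep(.3);print('90N',np.round(r.current_contact_force(),2),np.round(r.current_torque(),3),r.current_opening(),r.current_finger_force(),r.current_tool_pos(),r.current_t())
E
```

```text
[ 0.41 -0.03 -0.27]
20N [ 0.33 -0.15 -0.07] 0.13441806671733406 25.158063769340515
90N [-0.08 -0.62  4.85] [-0.107  0.067 -0.054] 0.12492688695974907 88.76860857009888 [0.57493084 0.29934204 0.13023534] 9.4417
```

Gripped at about 12 mm. Now I'll take the weight off, with only 2.5 mm of play under the nose, and feel toward the keeper.

```bash
cat >> h.py <<'E'
A=np.radians(-11.8);EX=np.array([np.cos(A),np.sin(A),0]);EZ=np.array([0,0,1.])
def force(n=4,dt=.02):
    F=[]
    for _ in range(n): r.sleep(dt);F.append(r.current_contact_force())
    F=np.mean(F,0);return np.array([F@EX,F@np.cross(EZ,EX),F[2]])
def logl(*a): print(*[np.round(x,4) if not isinstance(x,str) else x for x in a])
E
python3 - <<'E'
from h import *
p=np.array([.5748,.2993,.130]);prev=None
for i in range(6):
    p[2]+=.0005;r.move_linear(p,vel=.02);f=force();logl('lift',p[2],f)
    if f[2]<-2.4: break
w=f.copy();p0=p.copy()
for i in range(50):
    fx=-(force()[0]-w[0]) if i else 0
    logl('push',(p-p0)@EX*1000,fx)
    if fx>6: break
    p=p+EX*.001;r.move_linear(p,vel=.02)
    if i>24: break
logl('end',p,force(),w);np.savez('st',p=p,w=w);print(r.current_t(),r.current_tool_pos())
E
```

```text
lift 0.1305 [1.3127 0.3834 0.7739]
lift 0.131 [-1.0337 -0.0848 -3.3663]
push 0.0 0
push 1.0 -0.765
push 2.0 -1.3202
push 3.0 -1.2386
push 4.0 -0.7344
push 5.0 -0.6779
push 6.0 -0.7765
push 7.0 -0.8735
push 8.0 -1.3219
push 9.0 -1.1036
push 10.0 -1.2258
push 11.0 2.039
push 12.0 3.4351
push 13.0 3.6766
push 14.0 4.1602
push 15.0 5.0166
push 16.0 6.0623
end [0.5905 0.296  0.131 ] [-6.9058  0.3413 -1.3333] [-1.0337 -0.0848 -3.3663]
15.2083 [0.59000034 0.29613785 0.1309404 ]
```

The keeper is felt at about 10.3 mm, and the absolute reading of 6.9 N fits its spring. Next I push to about 9.8 N and then rise while holding the push.

```bash
python3 - <<'E'
from h import *
p=np.load('st.npz')['p'];p0=p.copy();f=force()
for i in range(10):
    logl('push',(p-p0)@EX*1000,f)
    if -f[0]>9.3: break
    p=p+EX*min(.001,max(.0003,(9.8+f[0])/800*.8));r.move_linear(p,vel=.02);f=force(6)
px=(p-p0)@EX; z0=p[2]; ok=True
for i in range(16):
    rise=p[2]-z0
    if rise<.0125: p=p+EX*np.clip((9.8+f[0])/800*.6,-.0006,.0006)
    p[2]+=.001;r.move_linear(p,vel=.025);f=force(5,.015);logl('rise',(p[2]-z0)*1000,((p-p0)@EX)*1000,f)
    if f[2]<-11 or abs(f[0])>12.5: ok=False;break
np.savez('st',p=p,z0=z0);print(ok,r.current_t(),r.current_tool_pos())
E
```

```text
push 0.0 [-6.963   0.2243 -1.9684]
push 1.0 [-7.7167  0.6163 -0.9787]
push 2.0 [-8.1773 -0.3656 -0.9371]
push 3.0 [-9.1558  0.3261 -0.1697]
push 3.6442 [-9.8016  0.2297  0.0912]
rise 1.0 3.643 [-8.8542  0.6529 -3.1713]
rise 2.0 4.243 [-8.9866  0.6205 -5.1717]
rise 3.0 4.843 [-9.8578  0.1254 -5.9595]
rise 4.0 4.7997 [-9.3494 -0.1209 -6.198 ]
rise 5.0 5.1376 [-9.7484 -0.7679 -6.4948]
rise 6.0 5.1763 [-10.3134  -0.3993  -6.8189]
rise 7.0 4.7913 [-9.234  -0.1531 -6.6886]
rise 8.0 5.2158 [-9.9667 -0.3061 -6.5436]
rise 9.0 5.0908 [-9.9131 -0.7339 -6.7829]
rise 10.0 5.006 [-9.6723 -0.8114 -6.6459]
rise 11.0 5.1017 [-9.6471 -0.6513 -6.8326]
rise 12.0 5.2164 [-9.8251 -1.273  -6.2219]
rise 13.0 5.1976 [-9.9598 -0.6641 -6.4165]
rise 14.0 5.1976 [-10.143   -0.9419  -4.835 ]
rise 15.0 5.1976 [-9.4005 -0.905  -1.8543]
rise 16.0 5.1976 [ 0.1453 -0.0817 -3.7651]
True 22.0083 [0.59626631 0.29482243 0.14719089]
```

The bar has passed the nose and keeper: Fx dropped to 0 and Fz equals the frame's weight. Now draw it out, carry it over, and look at the tray on the way.

```bash
python3 - <<'E'
from h import *
s=np.load('st.npz');p=s['p'];p[2]=s['z0']+.028
r.move_linear(p,vel=.05);logl('up',force())
for k in range(3):
    p=p-EX*.045;r.move_linear(p,vel=.08);logl('out',force())
p[2]=.30;r.move_linear(p,vel=.15)
# tray by ray casting of its rim corners (top picture) on z=.01
im,P,W=cloud('top');K=np.array([[im['fx'],0,im['cx']],[0,im['fy'],im['cy']],[0,0,1.]])
c=np.array([[349,212.2],[388.7,208.8],[391.3,249.3],[352,251.2]])
n=cv2.undistortPoints(c.reshape(-1,1,2),K,np.array(im['D']))[:,0]
ray=np.c_[n,np.ones(4)]@W[:3,:3].T;X=W[:3,3]+ray*((.01-W[2,3])/ray[:,2])[:,None]
t=X.mean(0);print(X.round(3).tolist(),t,np.linalg.norm(np.diff(X,axis=0),axis=1))
q=r.current_ee_rot()
r.move_linear([t[0]+.0,t[1]+.12,.30],vel=.25)
im,P,W=cloud('wrist');save('w3.png',im['pixels']);np.savez('w3',P=P,rgb=im['pixels'])
logl(force(),np.array(r.current_tool_pos()),r.current_opening());print(r.current_t())
E
```

```text
up [-0.067   0.1791 -4.2207]
out [ 0.0359 -0.0973 -3.549 ]
out [-0.0334 -0.2632 -3.9324]
out [-0.0435 -0.377  -3.3758]
[[0.52, -0.156, 0.01], [0.53, -0.264, 0.01], [0.419, -0.27, 0.01], [0.413, -0.164, 0.01]] [ 0.4707275  -0.21361627  0.01      ] [0.10879877 0.11078309 0.10690324]
[ 0.1463  0.1164 -3.914 ] [ 0.4707 -0.093   0.3   ] 0.121
27.8667
```

View pics/w3.png

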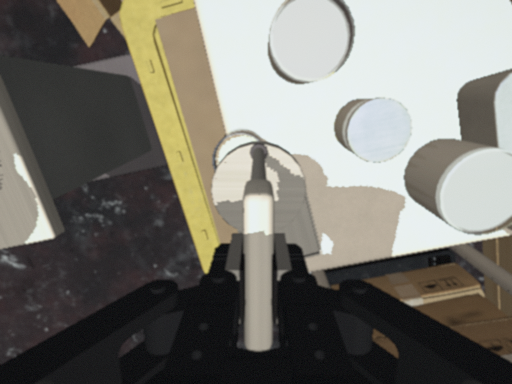

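The wrist view shows the frame held straight, with its foot at (260,190). It hides most of the tray, whose edge shows at about (315,240). The rim-corner rays give a 109–111 mm square, so I'll use the centre (0.471,-0.214) and lower by feel.

```bash
python3 - <<'E'
from h import *
t=np.array([.4707,-.2136])
r.move_linear([*t,.30],vel=.2);r.move_linear([*t,.14],vel=.12);r.move_linear([*t,.112],vel=.05)
w=force(6);logl('free',w);z=.112
for i in range(30):
    z-=.0005 if z<.1075 else .001;r.move_linear([*t,z],vel=.02);f=force(3);logl(z,f)
    if f[2]-w[2]>2.2: break
print(r.current_t())
E
```

```text
free [ 0.3891 -0.2396 -3.9204]
0.111 [ 0.2031  0.253  -3.2998]
0.11 [ 0.4702 -0.0724 -3.8508]
0.109 [ 0.1681  0.1294 -3.851 ]
0.108 [ 0.3441  0.0912 -3.9472]
0.107 [ 0.5149  0.2982 -3.7791]
0.1065 [ 0.338  -0.2366 -3.6674]
0.106 [ 0.0876  0.3233 -3.7047]
0.1055 [ 0.1931 -0.0971 -3.1683]
0.105 [ 0.0395  0.7364 -3.6213]
0.1045 [-0.0766  0.3239 -3.2818]
0.104 [ 0.3192 -0.499  -3.2039]
0.1035 [ 0.2656  0.1446 -2.2387]
0.103 [-0.9432  2.0126  5.2704]
34.8083
```

Touched down at TCP 0.1033, as predicted. Ease off, release, retreat and look.

```bash
python3 - <<'E'
from h import *
t=np.array([.4707,-.2136])
r.move_linear([*t,.1033],vel=.01);logl(force())
r.set_gripper(.12,20);r.set_gripper(.25,20);r.set_gripper(.6);logl(force(),r.current_opening())
r.move_linear([*t,.19],vel=.08);r.move_linear([*t,.27],vel=.15)
im,Pw,W=cloud('wrist')
c,a,s,X=bar(Pw,zmin=.125,zmax=.16,c=t);print('bar',c,np.degrees(a),s,np.median(X[:,2]),X[:,2].std())
r.move_linear([.42,.0,.30],vel=.2)
im2,P,_=cloud('top');im,Pw,W=cloud('wrist')
sub=im2['pixels'][195:255,310:400]
x=np.hstack([cv2.resize(sub,(600,400),interpolation=2)]);y=cv2.resize(im2['pixels'][125:215,130:230],(200,180));y=np.vstack([y,np.zeros((220,200,3),np.uint8)])
save('end.png',np.hstack([x,y]));print(r.current_t(),force())
E
```

```text
[-0.6218  2.2107  4.8686]
[ 0.3819 -0.1544 -0.3459] 0.6022
bar [ 0.47074246 -0.21249911] -11.876623525181625 (68.91007232666016, 11.661565780639648, 1073) 0.14575605889898358 0.0023492859652793027
39.4167 [-0.1985326   0.19626668  0.00933992]
```

View pics/end.png

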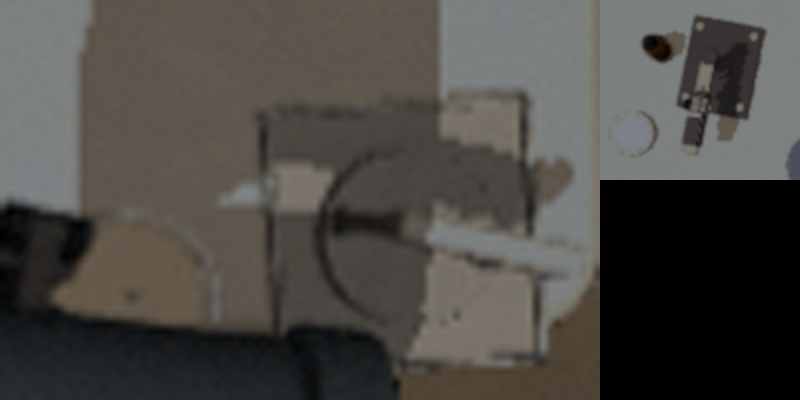

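The foot circle lies inside the tray square, whose corners are unmoved at (260,115), (525,92) and (542,362). The frame's top is at z=0.146, so it stands upright. The jar, lid and dropper are where they were.

```bash
python3 -c "
from cell import r
print(r.hand_in(),r.current_t())"
```

```text
the job is handed in; nothing more can be done
the job is handed in; nothing more can be done
```

The frame is off the hook, standing upright inside the drip tray, and the job is handed in; the highest measured push on the keeper was about 10.3 N, and the jar, lid and dropper were not disturbed.

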